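# Lock the lamp cover of a moisture analyser

## Robot

A 7-joint arm with a two-finger parallel gripper is mounted at the origin on the work surface. World frame = base frame: x ahead of the robot, y to its left, z up, the work surface at z = 0. Lengths are in mm, angles in rad, forces in N, time in s.
With the tool pointing down it reaches from about 400 to 900 mm from the base axis. Payload 5.6 kg.
Tool frame: the origin (TCP) lies midway between the tips of the shut fingers; the grasp point (between the pads) lies 19 mm behind it; z points along the fingers, y is the line along which they close (so a half turn about z gives the same grasp; the last joint's range is limited). The gripper opens to 92 mm and grips with 3 to 60 N. Pads are 20 mm wide; open, the fingers measure 128 mm over their backs; the gripper's body (75 mm by 189 mm) begins 69 mm behind the grasp point.
Start: joints at [1.28, 0.468, -0.012, 1.603, 0.006, 1.071, -0.056], TCP at [159.384, -630.163, 214.592] pointing down, gripper open.
Joint ranges: [-2.53, 2.53], [-0.31, 2.02], [-1.57, 1.55], [0.28, 2.44], [-1.29, 4.43], [0.15, 1.84], [-2.92, 2.92]. Speed limits (rad/s): [2.57, 2.57, 3.14, 3.14, 3.14, 3.14, 3.14].

## Interface

Orientations are given as a rotation vector (axis times angle).
In Python, from cell import robot, grip, kin, viewer gives the robot as it stands. Calls block until the motion is done:
- robot.movep(position, orientation): joint-space move of the TCP to a pose.
- robot.servo_line(position, feed=150, rotation=None): straight line of the TCP; rotation=None keeps the orientation; feed is the mean speed in mm/s.
- robot.goto_joints(angles): joint-space move.
- grip(opening, newtons=None): opening from 0.0 (shut) to 1.0 (fully open); newtons is the grip in N (None keeps the last); returns when the fingers have stopped.
- robot.hold(seconds).
- kin.ik(position, orientation): joint angles nearest the present ones, or None.
- robot.observe(): the state.
- viewer.read_camera(name): name is "side" or "top"; returns the picture (420x560x3 uint8, red, green, blue); there is no depth.
- viewer.camera_info(name): a dict with "camera_matrix" (3x3 intrinsics, pixels), "R" (3x3) and "t" (3): a world point X has camera coordinates R X + t. Camera axes: x right, y down, z forward; pixel columns grow to the right and rows downward; lengths in mm; the calibration is good to about 2 mm. A picture is of the moment at which its call begins. camera_info takes no time and is no camera call.
A pose or a line that the arm cannot do raises robot.IKError and nothing moves.
- robot.job_done(): hands the job in; it is judged then, once.
Trained networks look in the newest picture that a camera, given by its name, has taken for a name from the list of things; names that differ only in an ending like _2 or _b are one class to them, and where a whole thing is asked for, a point or a joint stands for the part that bears it (a point fixed in the world has none). Each returns a list of dicts, best first, with "confidence" (0 to 1); they miss things now and then, are a little off and sometimes report something else, mostly with a low value. They report only what shows in the picture. A call takes as long as a camera call. They do not tell look-alikes from the thing itself.
- viewer.silhouettes(name, camera): "mask" (420x560 bool, what is visible of it).
- viewer.pinpoint(name, camera): "at" ([x, y, z] in mm, in the coordinates of the camera as it stood for that picture, good to about 4 mm: a listed point, or the origin of a listed thing).
The state is a dict: "t": time; "joints": joint angles; "joint_velocities": joint speeds; "joint_torque": joint torques, N m; "tcp_pos": TCP position; "tcp_rot": TCP orientation; "contact_force": force on the tool from outside, world axes, zero at the start; "wrist_torque": the same for the moment, N m; "grip_width": opening from 0.0 (shut) to 1.0 (fully open); "grip_force": force on a finger pad.
Only numpy, scipy, OpenCV 4.12 (cv2) and the standard library are available. Lean on these libraries where they do the work, as an engineer would, in place of code of your own. Each camera call takes 0.05 s, during which the arm holds its last target. There are 200 camera calls.

## Task

Take the orange-handled key out of its grey stand, put its blade into the brass slotted stud on top of the moisture analyser, press the stud down and turn it clockwise about a quarter turn until it drops into its catch. Press gently, feeling for the firm stop: the key must never push on the analyser with more than 22 N, and the gripper itself should not lean on it. Then put the key back upright in its stand, and leave the beaker, the steel weight and the brush where they are.

Things in the scene. Friction and masses are not known exactly. Their poses are not given: they have to be found in the camera images.
- key_grip (a point): Centre of the orange handle of the loose upright key (120 g, 96 mm tall): 30 mm wide (key x), 14 mm thick (key y; grip across this), 46 mm tall. Key z points up. Below it: round dark flange 44 mm wide, 5 mm thick, its top 23 mm below this point; steel shaft 12 mm in diameter; at the bottom a flat blade 22 mm wide (key x), 3 mm thick (key y), 9 mm tall.
- key_tip (a point): Middle of the lower edge of the key's blade, on the key's axis 73 mm straight below key_grip; axes of the key. The flange's underside is 45 mm above this point. With the key in the stand this point hangs 15 mm above the bench.
- stand: Fixed grey block, 70 x 70 mm, 60 mm tall; origin at the centre of its underside on the bench, z up. A square hole 30 x 30 mm goes down through its middle; the key stands in it at any yaw with its flange on the block's top and about 4 mm of play to each side.
- analyser: Moisture analyser, fixed: cream case 320 mm long (its x), 190 mm wide, with a sloping control panel at its -x end and a hood (200 x 190 mm) topped by a 130 x 130 mm metal lamp cover, its top 124 mm above the bench. Origin on the bench straight below the stud, which is in the middle of the cover; z up.
- stud_slot (a point): Centre of the slot's floor in the stud's head, on the stud's axis, moving with the stud; z up. Brass head 33 mm in diameter in a 36 mm hole of the cover; open, its top stands 3 mm above the cover (slot floor 121 mm above the bench). The slot runs along this x axis right across the head: 5 mm wide, 6 mm deep, mouth flared to 8 mm.
- plunger (a joint): How far the stud is pressed down, m, 0 when open. Spring: 7 N to start, 10 N at 14 mm. It passes the gate inside only when pressed deep enough: 3 to 14 mm, unknown and different each time. 1.2 mm deeper is a firm stop where the force rises: press till the force is above 12 N, keep 12 to 17 N while turning, never over 22 N. Let up in the catch it rises 2.5 mm from the gate depth and stays.
- stud (a joint): Angle of the stud, rad, 0 open, growing as it turns clockwise seen from above. A weak spring (0.01 to 0.05 N m) turns it back. Held pressed, it clears the gate at 1.21 and meets a stop at 1.62; let up beyond 1.21 it springs up into its catch and stays, falling back to about 1.2. Let up earlier it does not lock. The blade has 0.1 rad of play in the slot: turn the key about 1.45 rad.
- beaker: Loose clear plastic beaker, 64 mm in diameter, 75 mm tall, 120 g, standing near; origin at the centre of its underside. Leave it alone.
- weight: Loose steel calibration weight with a knob, 44 mm in diameter, 66 mm tall, 500 g; origin at the centre of its underside. Leave it alone.
- brush: Loose orange cleaning brush lying on the bench beyond the stand, along its own x. Leave it alone.
Things that resemble listed ones, but are neither listed nor needed, are in the scene too. Leave any red or turquoise look-alike of the part that bears key_grip alone.

How it is judged (in metres and radians):
On the way, in this order (a step that is already met when the one before it is completed fails the run):
1. the key's blade sits in the stud's slot and presses the stud down (horizontal distance between key_tip and stud_slot below 0.008 m and z of key_tip in the frame of stud_slot between -0.004 and 0.003 m and value of joint plunger above 0.0025 m and contact force between key and analyser above 3 N), for 0.1 s.
2. the stud stays turned in its catch with the key lifted off it (value of joint stud above 1.17 rad and distance between key_tip and stud_slot above 0.02 m), for 0.2 s.
At the end, for the whole second after the job is handed in: The stud is past 1.17 rad, held there by its catch with the key off; the key stands released, at rest, in its stand (tip within 8 mm of its axis, 15 +- 4 mm above its underside, tilt under 0.1 rad); beaker, weight and brush are within 30 mm of their starts (value of joint stud above 1.17 rad and horizontal distance between key_tip and stand below 0.008 m and z of key_tip in the frame of stand between 0.011 and 0.019 m and angle between key_tip's own z axis and vertical below 0.1 rad and linear speed of key below 0.02 m/s and distance of each of beaker, weight, brush from where it was at the start of the episode below 0.03 m); the robot touches nothing.
It fails at once if the key pushes or twists on the analyser or its stud with more than 22 N (contact force between key and analyser above 22 N).
It fails at once if the gripper or arm leans on the analyser with more than 10 N (contact force between any of the fingers, the arm and analyser above 10 N).
It fails at once if beaker, weight or brush pushed away (distance of any of beaker, weight, brush from where it was at the start of the episode above 0.03 m).
It also fails if it takes over 67 s, if anything falls off the work surface, if the arm or the gripper's body presses on something with over 40 N, if the wrist force passes 120 N, or if a joint passes its speed limit or range.

## Working session

There is one attempt and no reset: what is moved stays moved. The work goes in short steps, each a Python script; the robot and the scene stay as the last script left them, time stands still between calls to the robot, and variables do not carry over. Pictures are saved under pics/ and viewed, at most 10 in all, crops included, and the job is handed in when it is done.

```bash
ls; mkdir -p pics
cat > h.py <<'E'
import numpy as np, cv2
from cell import robot, grip, kin, viewer
from scipy.spatial.transform import Rotation as Rn
def look(c,fn=None):
    im=viewer.read_camera(c)
    if fn: cv2.imwrite('pics/'+fn,im[:,:,::-1])
    return im
def proj(c,X):
    i=viewer.camera_info(c);p=np.array(i["camera_matrix"])@(np.array(i["R"])@np.array(X,float)+np.array(i["t"]));return p[:2]/p[2]
def pin(n,c):
    i=viewer.camera_info(c);R=np.array(i["R"]);t=np.array(i["t"])
    return [(round(d["confidence"],2),(R.T@(np.array(d["at"])-t)).round(1)) for d in viewer.pinpoint(n,c)]
def plane(c,uv,z):
    i=viewer.camera_info(c);R=np.array(i["R"]);t=np.array(i["t"])
    d=R.T@np.linalg.inv(np.array(i["camera_matrix"]))@np.array([uv[0],uv[1],1.]);o=-R.T@t
    return o+d*(z-o[2])/d[2]
E
python3 - <<'E'
from h import *
a=look('side','s0.png');b=look('top','t0.png')
for c in('side','top'):
    i=viewer.camera_info(c);print(c,(-np.array(i["R"]).T@np.array(i["t"])).round())
    for n in('key_grip','key_tip','stand','analyser','stud_slot','beaker','weight','brush'):
        for r in pin(n,c): print(n,r,proj(c,r[1]).round())
o=robot.observe();print(o['t'],o['tcp_pos'],o['tcp_rot'],o['contact_force'])
E
```

```text
pics
side [ 533. -663.  540.]
key_grip (0.9, array([605.1, -79.8,  73.8])) [296. 222.]
key_grip (0.9, array([ 703.1, -125.2,   71.1])) [353. 237.]
key_grip (0.78, array([ 614.3, -285. ,   72.6])) [316. 311.]
key_grip (0.62, array([ 610.4, -183.1,   92. ])) [306. 252.]
key_grip (0.4, array([ 612.3, -181. ,    1.5])) [304. 290.]
key_tip (0.69, array([604.5, -82.3,  -1.5])) [294. 253.]
key_tip (0.6, array([ 706.5, -128. ,   -3. ])) [351. 268.]
key_tip (0.58, array([ 614.7, -284. ,    0.8])) [314. 341.]
key_tip (0.33, array([ 7.785e+02, -2.304e+02, -4.000e-01])) [406. 308.]
stand (0.64, array([ 611.1, -182.7,    0.7])) [304. 291.]
analyser (0.8, array([587.8, 194.2,   1.6])) [277. 176.]
stud_slot (0.58, array([589.6, 188.9, 120. ])) [278. 133.]
beaker (0.66, array([ 459. , -178.1,   -1.4])) [216. 294.]
brush (0.69, array([ 776.3, -229.3,    2.1])) [405. 306.]
top [435. -75. 922.]
key_grip (0.86, array([ 615.8, -283.6,   71.9])) [368. 206.]
key_grip (0.76, array([ 707.2, -122.6,   69.6])) [294. 174.]
key_grip (0.74, array([603.5, -88.1,  72.2])) [283. 218.]
key_grip (0.69, array([ 611.4, -184.1,   89.8])) [326. 210.]
key_tip (0.85, array([ 613.1, -284.4,   -1.8])) [362. 214.]
key_tip (0.62, array([ 7.077e+02, -1.210e+02, -2.000e-01])) [293. 182.]
stand (0.83, array([ 609.4, -186.6,   -4.9])) [323. 219.]
analyser (0.81, array([589. , 187.3,   4. ])) [171. 238.]
stud_slot (0.7, array([587.3, 189.4, 120.8])) [154. 231.]
beaker (0.74, array([ 463.4, -178.3,    2.7])) [326. 278.]
beaker (0.69, array([582.3, 186.1, 119.2])) [156. 233.]
weight (0.54, array([ 526.7, -342.5,    0. ])) [390. 247.]
brush (0.91, array([ 774.8, -225.9,   -4. ])) [331. 155.]
0.9 [ 159.3622949  -630.145319    214.57954784] [ 3.11751151e+00  3.88117995e-01 -6.59230609e-05] [-0.25052058  0.01238048  0.11854658]
```

View pics/s0.png

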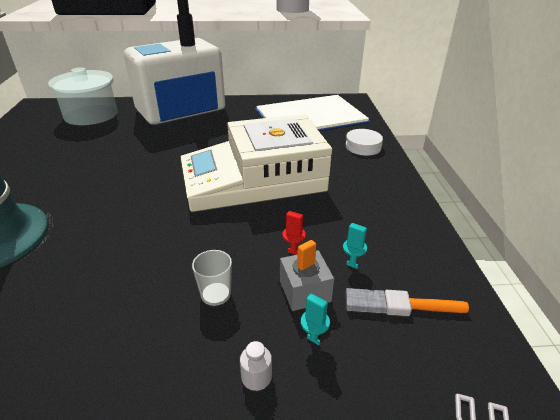

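View pics/t0.png

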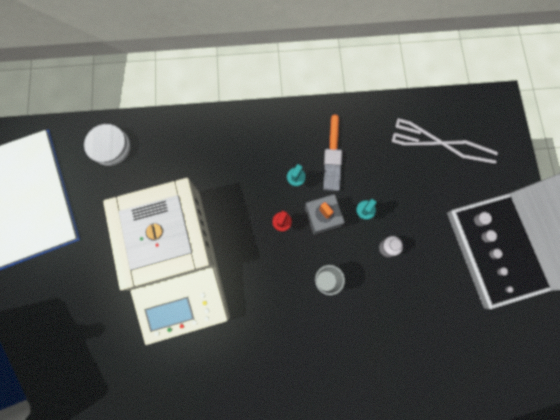

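Key candidates in the side/top pictures: red (293,225)/(282,220), turquoise (355,240)/(296,175), turquoise (316,315)/(366,208), and orange in the grey stand (306,254)/(326,210). The brush handle at (437,305) is also orange. I choose the orange one in the stand and check it in a crop.

Run:
```python
from h import *
a=cv2.imread('pics/s0.png');b=cv2.imread('pics/t0.png')
def cr(im,u,v,w=36,h=27): return cv2.resize(im[v-h:v+h,u-w:u+w],(400,300),interpolation=cv2.INTER_CUBIC)
cv2.imwrite('pics/c0.png',np.vstack([np.hstack([cr(a,306,262),cr(a,277,132)]),np.hstack([cr(b,326,212),cr(b,154,231)])]))
# fit handle box to orange silhouette
for c,im,(u,v) in(('side',a,(306,255)),('top',b,(326,210))):
    hs=cv2.cvtColor(im,cv2.COLOR_BGR2HSV);m=((hs[...,0]>5)&(hs[...,0]<20)&(hs[...,1]>150)&(hs[...,2]>70)).astype(np.uint8)
    n,l,st,ce=cv2.connectedComponentsWithStats(m);print(c,[(s.tolist(),q.round(1).tolist()) for s,q in zip(st,ce) if s[4]>10])
```

```text
side [([0, 0, 560, 420, 234014], [279.0, 209.1]), ([270, 130, 14, 6, 42], [276.4, 132.7]), ([297, 240, 19, 30, 449], [306.0, 254.3]), ([409, 298, 60, 15, 695], [439.3, 305.0])]
top [([0, 0, 560, 420, 234821], [279.4, 209.6]), ([330, 115, 9, 34, 267], [333.9, 131.5]), ([320, 203, 13, 14, 112], [325.9, 209.7])]
```

View pics/c0.png

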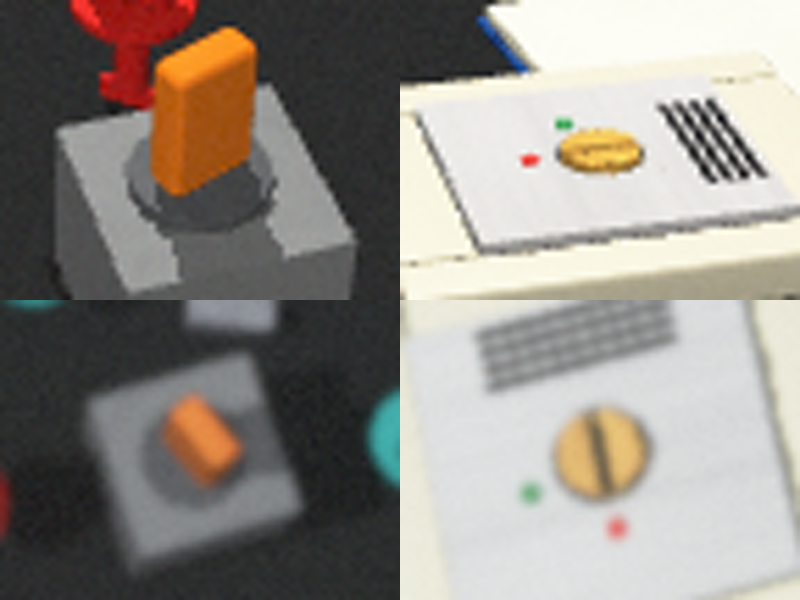

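The crop (top row side camera, bottom row top camera) confirms that the upright key in the stand at side (306,254) and top (326,210) is the orange-handled one. The brass stud at top (154,231) has its slot nearly along image v, parallel to the cover edges. Next I fit the poses.

```bash
cat > fit.py <<'E'
from h import *
from scipy.optimize import minimize
S=4
def hullmask(c,P,off,sh):
    p=np.array([proj(c,q) for q in P]);h=cv2.convexHull(((p-off)*S+S/2-.5).astype(np.float32)).astype(np.int32)
    m=np.zeros(sh,np.uint8);cv2.fillConvexPoly(m,h,1);return m
def omask(c,im,u,v,r=30):
    im=cv2.resize(im[v-r:v+r,u-r:u+r],None,fx=S,fy=S,interpolation=cv2.INTER_CUBIC)
    hs=cv2.cvtColor(im,cv2.COLOR_RGB2HSV)
    m=((hs[...,0]>4)&(hs[...,0]<22)&(hs[...,1]>130)&(hs[...,2]>60)).astype(np.uint8)
    n,l,st,ce=cv2.connectedComponentsWithStats(m);return (l==1+np.argmax(st[1:,4])).astype(np.uint8)
def fitbox(obs,x0,dims,zc,yaws,tilt=False):
    B=np.array([[i,j,k] for i in(-.5,.5) for j in(-.5,.5) for k in(-.5,.5)])*dims
    def cost(p):
        R=Rn.from_euler('z',p[2]).as_matrix();P=B@R.T+[p[0],p[1],zc];e=0
        for c,m,off in obs:
            h=hullmask(c,P,off,m.shape);e+=1-(h&m).sum()/max(1,(h|m).sum())
        return e
    best=None
    for y in yaws:
        r=minimize(cost,[*x0,y],method='Nelder-Mead',options=dict(initial_simplex=np.array([[*x0,y],[x0[0]+6,x0[1],y],[x0[0],x0[1]+6,y],[*x0,y+.3]]),xatol=.05,fatol=1e-4))
        if best is None or r.fun<best.fun: best=r
    return best.x.round(3),best.fun
E
cat > f1.py <<'E'
from fit import *
a=cv2.imread('pics/s0.png')[:,:,::-1];b=cv2.imread('pics/t0.png')[:,:,::-1]
obs=[('side',omask('side',a.copy(),306,255),np.array([276,225])),('top',omask('top',b.copy(),326,210),np.array([296,180]))]
for o in ([obs[0]],[obs[1]],obs): print('handle',fitbox(o,[611,-184],[30,14,46],88,np.arange(0,3.1,.4)))
look('top');look('side')
for c in('side','top'):
    d=viewer.silhouettes('stand',c)
    for q in d: print(c,q['confidence'],q['mask'].sum())
# stand top face edges / cover edges: rectify top-camera and radon
def rect(cx,cy,z,half,s=3):
    n=int(2*half*s);
    X=np.array([[cx-half,cy-half],[cx+half,cy-half],[cx+half,cy+half],[cx-half,cy+half]])
    src=np.array([proj('top',[*q,z]) for q in X],np.float32);dst=np.array([[0,0],[n,0],[n,n],[0,n]],np.float32)-.5
    return cv2.warpPerspective(np.ascontiguousarray(b),cv2.getPerspectiveTransform(src,dst),(n,n),flags=cv2.INTER_CUBIC)
def radon(g,angs):
    n=g.shape[0];yy,xx=np.mgrid[:n,:n]-n/2;w=((xx**2+yy**2)<(n*.48)**2).astype(np.float32);out=[]
    g=(g-g[w>0].mean())*w
    for t in angs:
        M=cv2.getRotationMatrix2D((n/2,n/2),np.degrees(t),1);p=cv2.GaussianBlur(cv2.warpAffine(g,M,(n,n)),(1,9),0)
        out.append((np.diff(p.sum(1))**2).sum()+(np.diff(p.sum(0))**2).sum())
    return np.array(out)
angs=np.arange(-.785,.785,.01)
for nm,cx,cy,z,h in(('cover',588,189,121,85),('stand',611,-184,60,50),('studonly',588,189,124,14)):
    g=cv2.cvtColor(rect(cx,cy,z,h),cv2.COLOR_RGB2GRAY).astype(np.float32);r=radon(g,angs);print(nm,angs[np.argsort(-r)[:4]].round(3))
    cv2.imwrite('/tmp/%s.png'%nm,g)
# slot line and stud disc centre
im=rect(588,189,124,30,6);hs=cv2.cvtColor(im,cv2.COLOR_RGB2HSV)
m=((hs[...,1]>70)&(hs[...,0]<30)).astype(np.uint8);m=cv2.morphologyEx(m,cv2.MORPH_CLOSE,np.ones((45,45)))
n,l,st,ce=cv2.connectedComponentsWithStats(m);k=1+np.argmax(st[1:,4]);print('disc',ce[k]/6+[558,159],st[k]/6)
g=cv2.cvtColor(im,cv2.COLOR_RGB2GRAY).astype(float);yy,xx=np.mgrid[:360,:360];ins=np.hypot(xx-ce[k][0],yy-ce[k][1])<13*6
w=np.clip(np.percentile(g[ins],50)-15-g,0,None)*ins;c=np.array([(w*xx).sum(),(w*yy).sum()])/w.sum()
d=np.stack([xx-c[0],yy-c[1]],-1);C=np.einsum('ij,ija,ijb->ab',w,d,d)/w.sum();ev,V=np.linalg.eigh(C);print('slot c',c/6+[558,159],ev**.5/6,np.arctan2(V[1,1],V[0,1]))
E
python3 f1.py
```

```text
Traceback (most recent call last):
  File "f1.py", line 4, in <module>
    for o in ([obs[0]],[obs[1]],obs): print('handle',fitbox(o,[611,-184],[30,14,46],88,np.arange(0,3.1,.4)))
                                                     ~~~~~~^^^^^^^^^^^^^^^^^^^^^^^^^^^^^^^^^^^^^^^^^^^^^^^^
  File "fit.py", line 21, in fitbox
    r=minimize(cost,[*x0,y],method='Nelder-Mead',options=dict(initial_simplex=np.array([[*x0,y],[x0[0]+6,x0[1],y],[x0[0],x0[1]+6,y],[*x0,y+.3]]),xatol=.05,fatol=1e-4))
  File "fit.py", line 17, in cost
    h=hullmask(c,P,off,m.shape);e+=1-(h&m).sum()/max(1,(h|m).sum())
  File "fit.py", line 5, in hullmask
    p=np.array([proj(c,q) for q in P]);h=cv2.convexHull(((p-off)*S+S/2-.5).astype(np.float32)).astype(np.int32)
                ~~~~^^^^^
  File "h.py", line 9, in proj
    i=viewer.camera_info(c);p=np.array(i["camera_matrix"])@(np.array(i["R"])@np.array(X,float)+np.array(i["t"]));return p[:2]/p[2]
ValueError: time passes only in moves, steps and waits
```

```bash
sed -i '/^def proj/i import functools\n@functools.lru_cache(None)\ndef info(c): return viewer.camera_info(c)' h.py; sed -i 's/i=viewer.camera_info(c)/i=info(c)/' h.py; python3 f1.py
```

```text
handle (array([ 611.532, -183.358,    0.77 ]), np.float64(0.08648581383773024))
handle (array([ 610.434, -184.311,    0.73 ]), np.float64(0.1913112793941809))
handle (array([ 611.432, -184.027,    0.753]), np.float64(0.27777174789804326))
side 0.72 1945
top 0.95 845
cover [0.205 0.195 0.215 0.185]
stand [0.225 0.215 0.235 0.205]
studonly [0.205 0.195 0.215 0.185]
disc [586.16377475 188.39121408] [  11.5          12.33333333   33.5          34.         5244.5       ]
slot c [585.76473077 188.91141943] [1.66186339 7.28154895] -2.937933057739151[ WARN:0@3.232] global loadsave.cpp:1063 imwrite_ Unsupported depth image for selected encoder is fallbacked to CV_8U.
```

```bash
cat >> h.py <<'E'
def rv(psi): return (Rn.from_euler('z',psi)*Rn.from_euler('x',np.pi)).as_rotvec()
KEY=np.array([611.2,-184.0]);KY=0.755;SL=np.array([587.2,188.9]);SY=0.203
E
python3 - <<'E'
from h import *
print(robot.observe()['t'])
for k in(-1,0,1):
  for p,y,z in((KEY,KY,250),(KEY,KY,73),(SL,SY,215),(SL,SY,180),(SL,SY-1.55,180)):
    q=kin.ik([*p,z],rv(y+k*np.pi));print(k,round(y,2),z,None if q is None else np.round(q,2))
E
```

```text
1.1
-1 0.76 250 [ 1.03  0.83 -1.32  1.54  0.81  1.41  1.97]
-1 0.76 73 [ 1.03  1.13 -1.34  1.68  1.15  1.31  1.78]
-1 0.2 215 [ 0.36  0.68 -1.08  1.64  0.63  1.22  0.91]
-1 0.2 180 [ 0.38  0.76 -1.13  1.67  0.73  1.2   0.84]
-1 -1.35 180 [ 0.38  0.76 -1.13  1.67  0.73  1.2  -0.7 ]
0 0.76 250 [ 0.54  0.46 -0.41  1.57  0.2   1.15 -0.73]
0 0.76 73 [ 0.53  0.66 -0.4   1.71  0.33  0.84 -0.83]
0 0.2 215 [ 0.23  0.56 -0.84  1.65  0.45  1.13 -2.09]
0 0.2 180 [ 0.19  0.59 -0.78  1.68  0.46  1.07 -2.1 ]
0 -1.35 180 [ 0.45  0.9  -1.33  1.67  0.9   1.32  2.32]
1 0.76 250 [ 1.03  0.83 -1.32  1.54  0.81  1.41  1.97]
1 0.76 73 [ 1.03  1.13 -1.34  1.68  1.15  1.31  1.78]
1 0.2 215 [ 0.36  0.68 -1.08  1.64  0.63  1.22  0.91]
1 0.2 180 [ 0.38  0.76 -1.13  1.67  0.73  1.2   0.84]
1 -1.35 180 [ 0.38  0.76 -1.13  1.67  0.73  1.2  -0.7 ]
```

```bash
sed -i 's/KY=0.755/KY=0.755+np.pi/;s/SY=0.203/SY=0.203+np.pi/' h.py
python3 - <<'E'
from h import *
robot.movep([*KEY,230],rv(KY)); grip(0.5,20)
robot.servo_line([*KEY,120],feed=150);robot.servo_line([*KEY,73],feed=80)
look('side','s1.png');look('top','t1.png')
a=cv2.imread('pics/s1.png');b=cv2.imread('pics/t1.png')
cr=lambda im,u,v:cv2.resize(im[v-45:v+45,u-60:u+60],(400,300),interpolation=cv2.INTER_CUBIC)
cv2.imwrite('pics/c1.png',np.hstack([cr(a,306,245),cr(b,326,210)]))
o=robot.observe();print(o['t'],o['tcp_pos'],o['joints'],o['contact_force'])
E
```

```text
5.8917 [ 611.60212261 -183.88204674   73.55329689] [ 0.97681383  1.00455594 -1.17982002  1.67959355  1.00281575  1.18238534
  1.8525252 ] [-0.04421105  0.08717769  0.44770296]
```

View pics/c1.png

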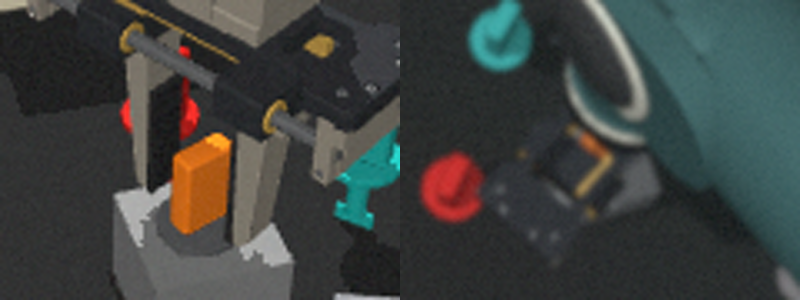

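The side crop shows the fingers straddling the orange handle at crop (200,185), clear of the neighbouring keys. I grip and lift.

Run:
```python
from h import *
grip(0.0,20); grip(0.0,58); o=robot.observe();print(o['t'],o['grip_width']*92,o['grip_force'],o['tcp_pos'],o['contact_force'])
P=o['tcp_pos'];print('line')
robot.servo_line([P[0],P[1],225],feed=150)
robot.movep([*SL,225],rv(SY)); robot.hold(.3)
o=robot.observe();print(o['t'],o['grip_width']*92,o['grip_force'],o['tcp_pos'],o['tcp_rot']-rv(SY),o['joints'].__repr__(),o['contact_force'],o['wrist_torque'])
a=look('side','s2.png');b=look('top')
for c in('side',): print(pin('key_tip',c),pin('key_grip',c),pin('stud_slot',c))
cv2.imwrite('pics/c2.png',cv2.resize(a[60:170,210:350,::-1],(700,550),interpolation=cv2.INTER_CUBIC))
```

```text
6.6917 13.802854661523666 57.99942433834076 [ 611.26490924 -184.05639299   73.13030729] [ 0.9727032  -0.14885291  0.85917672]
line
9.55 13.48356385565821 57.998199462890625 [587.54412671 188.08130563 224.89606964] [-2.14711428e-03 -9.49776689e-05 -7.99459487e-05] array([ 0.4077673 ,  0.72373674, -1.18058096,  1.62714796,  0.69523392,
        1.27275728,  0.87111405]) [ 1.42129404  0.72336084 -1.67171629] [ 0.02101255 -0.13972512 -0.00750645]
[(0.76, array([ 617.4, -284.2,    2.7])), (0.74, array([587.1, 189.2, 163.3])), (0.67, array([603.6, -84.9,  -2.9])), (0.64, array([ 707. , -129.3,   -4.7]))] [(0.82, array([ 615.9, -284.8,   71.9])), (0.72, array([607. , -79.8,  72.5])), (0.66, array([ 704.5, -125. ,   69.4])), (0.55, array([588.7, 188.1, 243.2]))] [(0.66, array([ 460.6, -178.3,   -4.3])), (0.61, array([588.1, 189.4, 120.4]))]
```

View pics/c2.png

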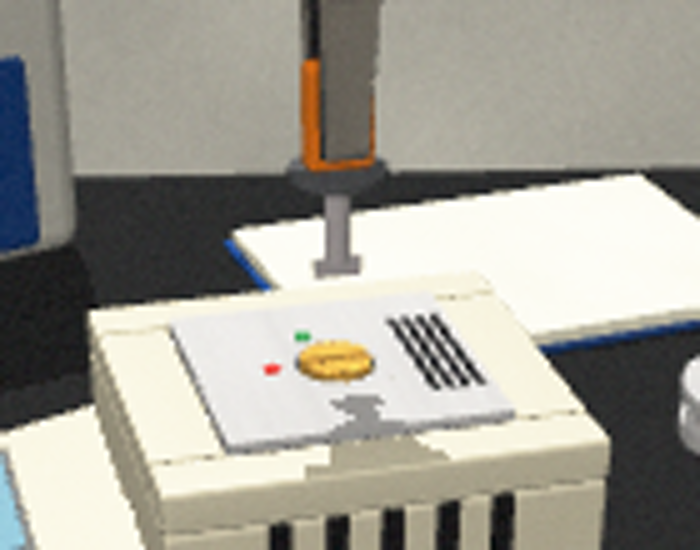

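The key hangs upright with its blade at crop (337,268), above the stud at (336,360). I correct about 1 mm across the slot and feel my way down.

```bash
cat >> h.py <<'E'
def aver(n=4,dt=.02):
    f=[]
    for _ in range(n): robot.hold(dt);o=robot.observe();f.append(np.r_[o['contact_force'],o['wrist_torque']])
    return o,np.mean(f,0)
E
python3 - <<'E'
from h import *
import json
n=np.array([-np.sin(.203),np.cos(.203)]);t=np.array([n[1],-n[0]])
T=n*66.8+t*613.2;cmd=T.copy()
robot.servo_line([*cmd,200],feed=60)
for _ in range(2):
    o,f=aver();cmd+=T-o['tcp_pos'][:2];robot.servo_line([*cmd,195],feed=40)
o,b=aver(8);print(o['t'],T,cmd,o['tcp_pos'],b.round(2))
z=195-(o['tcp_pos'][2]-195)
robot.servo_line([*cmd,z-8],feed=25);z-=8
while z>175:
    z-=.8;robot.servo_line([*cmd,z],feed=20);o,f=aver(2);d=f-b
    print(round(o['t'],2),round(z,2),o['tcp_pos'].round(2),d[:3].round(2),d[3:].round(3))
    if d[2]>3.5 or np.hypot(*d[:2])>6: break
json.dump(dict(cmd=cmd.tolist(),z=z,b=b.tolist()),open('st.json','w'))
E
```

```text
11.1583 [587.14119296 189.05475273] [587.12068795 189.07348607] [587.14497264 189.10151288 195.09003258] [ 0.18 -0.11 -1.32  0.07 -0.15  0.01]
11.92 186.11 [587.14 189.1  186.17] [-0.   -0.28 -0.09] [ 0.019  0.006 -0.017]
12.2 185.31 [587.13 189.04 185.3 ] [-0.1   0.11 -0.07] [ 0.    -0.002 -0.019]
12.48 184.51 [587.1  189.06 184.46] [-0.24 -0.1   0.13] [-0.003  0.016  0.018]
12.77 183.71 [587.08 189.07 183.67] [-0.16  0.15  0.17] [-0.018  0.025 -0.023]
13.05 182.91 [587.08 189.05 182.86] [0.06 0.31 0.16] [ 0.014  0.017 -0.029]
13.33 182.11 [587.1  189.08 182.06] [-0.63  0.5   0.39] [ 0.035 -0.01  -0.031]
13.62 181.31 [587.08 189.08 181.26] [-0.5   0.08 -0.2 ] [ 0.005  0.035 -0.031]
13.9 180.51 [587.11 189.05 180.44] [0.3  0.22 0.05] [ 0.04  -0.041  0.019]
14.18 179.71 [587.12 189.06 179.69] [-0.49  0.12 -0.06] [ 0.017 -0.029  0.004]
14.47 178.91 [587.21 189.15 179.07] [-0.48  0.36  1.6 ] [-0.039  0.019 -0.061]
14.75 178.11 [587.3  189.25 178.91] [-1.57 -1.15  6.73] [-0.329  0.359 -0.033]
```

Contact came at TCP z 179.1, which is the slot floor, so the blade is in the slot. Now I press to the firm stop.

Run:
```python
from h import *
import json
s=json.load(open('st.json'));cmd=np.array(s['cmd']);z=s['z'];b=np.array(s['b'])
while z>155:
    z-=.5;robot.servo_line([*cmd,z],feed=20);o,f=aver(2);d=f-b
    print(round(o['t'],2),round(z,2),o['tcp_pos'].round(2),d[:3].round(2),d[3:].round(2))
    if d[2]>13.2 or np.hypot(*d[:2])>7: break
s['z']=z;json.dump(s,open('st.json','w'))
```

```text
15.03 177.61 [587.27 189.27 178.46] [-1.43 -1.24  7.01] [-0.3   0.34  0.03]
15.32 177.11 [587.25 189.21 177.94] [-1.37 -1.26  6.02] [-0.31  0.36 -0.02]
15.6 176.61 [587.29 189.23 177.51] [-1.87 -0.73  6.66] [-0.34  0.39 -0.07]
15.88 176.11 [587.29 189.25 176.99] [-1.43 -0.9   6.92] [-0.28  0.37 -0.  ]
16.17 175.61 [587.3  189.25 176.55] [-1.56 -0.87  7.96] [-0.33  0.36  0.01]
16.45 175.11 [587.3  189.22 176.04] [-1.67 -0.75  7.38] [-0.33  0.41 -0.01]
16.73 174.61 [587.31 189.21 175.55] [-1.57 -1.36  7.2 ] [-0.34  0.41 -0.01]
17.02 174.11 [587.3  189.24 175.06] [-2.13 -1.74  7.59] [-0.33  0.42 -0.01]
17.3 173.61 [587.3  189.25 174.6 ] [-1.84 -0.9   7.36] [-0.35  0.39 -0.05]
17.58 173.11 [587.28 189.25 174.1 ] [-2.08 -0.92  7.81] [-0.34  0.42 -0.03]
17.87 172.61 [587.31 189.24 173.62] [-1.34 -1.1   7.95] [-0.36  0.46 -0.02]
18.15 172.11 [587.29 189.24 173.14] [-1.56 -0.78  8.23] [-0.35  0.41 -0.01]
18.43 171.61 [587.3  189.24 172.66] [-1.49 -1.44  7.96] [-0.39  0.44  0.02]
18.72 171.11 [587.28 189.28 172.17] [-1.08 -1.04  8.18] [-0.4   0.45 -0.03]
19.0 170.61 [587.32 189.26 171.71] [-1.78 -0.9   7.83] [-0.38  0.46 -0.01]
19.28 170.11 [587.33 189.27 171.35] [-2.27 -1.25  9.21] [-0.41  0.58 -0.01]
19.57 169.61 [587.32 189.29 171.11] [-2.   -1.42 10.85] [-0.51  0.65 -0.01]
19.85 169.11 [587.35 189.34 170.96] [-2.72 -1.61 12.5 ] [-0.65  0.82 -0.01]
20.13 168.61 [587.39 189.34 170.82] [-3.51 -2.09 14.35] [-0.76  0.96 -0.04]
```

```bash
cat > turn.py <<'E'
from h import *
import json,sys
s=json.load(open('st.json'));cmd=np.array(s['cmd']);z=s['z'];b=np.array(s['b'])
a=s.get('a',0.);o,f=aver(4);F0=np.array(s.setdefault('F0',(f-b)[:2].tolist()))
while a<float(sys.argv[1])-1e-6:
    a+=.07;robot.servo_line([*cmd,z],feed=20,rotation=rv(SY-a));o,f=aver(2);d=f-b
    print(round(o['t'],2),round(a,2),round(z,2),o['tcp_pos'].round(2),d[:3].round(2),d[3:].round(3))
    e=d[:2]-F0
    if d[2]>18 or np.linalg.norm(e)>6 or abs(d[5])>.5: print('stop');break
    if np.linalg.norm(e)>1: cmd+=np.clip(.1*e,-.4,.4)
    z+=np.clip((d[2]-14.3)*.12,-.3,.4) if abs(d[2]-14.3)>.7 else 0
s.update(a=a,z=z,cmd=cmd.tolist());json.dump(s,open('st.json','w'))
E
python3 turn.py 0.2
```

```text
20.48 0.07 168.61 [587.4  189.33 170.84] [-3.14 -2.19 14.81] [-0.747  0.889  0.019]
20.77 0.14 168.61 [587.45 189.31 170.83] [-3.52 -2.38 14.15] [-0.775  0.913 -0.048]
21.05 0.21 168.61 [587.47 189.28 170.83] [-3.05 -2.76 13.8 ] [-0.775  0.905 -0.008]
```

```bash
python3 turn.py 1.47
```

```text
21.4 0.28 168.61 [587.55 189.23 170.83] [-2.97 -2.37 14.16] [-0.792  0.863  0.036]
21.68 0.35 168.61 [587.57 189.23 170.86] [-2.55 -2.38 14.61] [-0.793  0.893  0.004]
21.97 0.42 168.61 [587.6  189.16 170.86] [-2.82 -2.36 14.96] [-0.822  0.853  0.007]
22.25 0.49 168.61 [587.6  189.12 170.85] [-3.   -2.12 14.38] [-0.848  0.821 -0.015]
22.53 0.56 168.61 [587.65 189.12 170.84] [-2.53 -1.91 14.63] [-0.867  0.834 -0.004]
22.82 0.63 168.61 [587.71 189.14 170.83] [-2.64 -2.23 13.84] [-0.826  0.796  0.022]
23.1 0.7 168.61 [587.78 189.09 170.82] [-2.26 -2.12 14.44] [-0.813  0.785  0.001]
23.38 0.77 168.61 [587.83 189.09 170.86] [-2.73 -2.29 14.45] [-0.871  0.796 -0.019]
23.67 0.84 168.61 [587.86 189.05 170.84] [-2.57 -3.07 14.5 ] [-0.878  0.822  0.012]
23.95 0.91 168.61 [587.89 188.96 170.83] [-2.47 -2.64 14.28] [-0.903  0.87   0.025]
24.23 0.98 168.61 [587.91 188.94 170.87] [-2.88 -2.39 14.32] [-0.96   0.828  0.015]
24.52 1.05 168.61 [587.94 188.85 170.85] [-3.07 -2.9  13.7 ] [-0.948  0.821 -0.011]
24.8 1.12 168.61 [587.93 188.79 170.82] [-2.98 -2.12 14.74] [-0.943  0.864 -0.026]
25.08 1.19 168.61 [587.91 188.76 170.82] [-3.35 -2.94 14.47] [-1.019  0.83   0.01 ]
25.37 1.26 168.61 [587.93 188.7  170.83] [-2.84 -3.49 13.72] [-1.055  0.865  0.002]
25.65 1.33 168.61 [587.93 188.62 170.83] [-3.29 -3.45 14.41] [-1.051  0.915  0.013]
25.93 1.4 168.61 [587.92 188.51 170.81] [-3.12 -2.52 14.11] [-1.029  0.909  0.029]
26.22 1.47 168.61 [587.91 188.55 170.81] [-3.32 -3.25 14.02] [-1.008  0.968  0.039]
```

```bash
python3 turn.py 1.53
python3 - <<'E'
from h import *
import json
s=json.load(open('st.json'));cmd=np.array(s['cmd']);z=s['z'];b=np.array(s['b'])
for z in np.arange(z+1,z+11,1.):
    robot.servo_line([*cmd,z],feed=20);o,f=aver(2);print(round(o['t'],2),round(z,2),o['tcp_pos'].round(2),(f-b)[:3].round(2),(f-b)[3:].round(2))
s['z']=z;json.dump(s,open('st.json','w'))
E
```

```text
26.57 1.54 168.61 [587.92 188.47 170.86] [-4.06 -2.62 14.75] [-1.027  0.959  0.047]
26.85 169.61 [587.91 188.41 171.14] [-2.57 -1.88 10.81] [-0.86  0.58  0.  ]
27.13 170.61 [587.87 188.39 171.78] [-1.63 -2.07  8.17] [-0.7   0.4   0.01]
27.42 171.61 [587.83 188.39 172.7 ] [-0.75 -2.01  7.9 ] [-0.69  0.37 -0.  ]
27.7 172.61 [587.83 188.4  173.67] [-1.08 -2.07  7.82] [-0.7   0.35  0.05]
27.98 173.61 [587.82 188.39 174.65] [-1.58 -1.79  7.24] [-0.61  0.36  0.04]
28.27 174.61 [587.81 188.41 175.53] [-1.53 -1.79  6.67] [-0.64  0.28  0.02]
28.55 175.61 [587.61 188.5  175.84] [-0.26 -1.27  5.55] [-0.59  0.1   0.  ]
28.83 176.61 [587.11 189.06 176.26] [-0.4   0.13  0.87] [-0.11 -0.04 -0.03]
29.12 177.61 [587.18 188.84 177.41] [-0.08 -0.58  0.26] [-0.09  0.03  0.01]
29.4 178.61 [587.38 188.84 178.65] [-0.39 -0.02 -0.46] [-0.07  0.02 -0.01]
```

Run:
```python
from h import *
import json
s=json.load(open('st.json'));cmd=np.array(s['cmd'])
robot.servo_line([*cmd,195],feed=50);robot.servo_line([*cmd,225],feed=120)
a=look('side')
cv2.imwrite('pics/c3.png',cv2.resize(a[60:170,210:350,::-1],(700,550),interpolation=cv2.INTER_CUBIC));print(pin('key_tip','side'),pin('stud_slot','side'))
o,f=aver(4);print(o['t'],o['tcp_pos'],o['grip_width']*92,(f-np.array(s['b'])).round(2))
```

```text
[(0.83, array([ 6.035e+02, -8.120e+01, -5.000e-01])), (0.75, array([ 7.066e+02, -1.249e+02, -7.000e-01])), (0.59, array([587.7, 189.3, 165.1])), (0.59, array([ 6.132e+02, -2.846e+02,  3.000e-01]))] [(0.5, array([592.3, 187.4, 118.2]))]
30.4917 [586.96099355 188.51336869 224.12800508] 13.713623567160717 [ 0.16  0.   -0.1  -0.1   0.04 -0.01]
```

View pics/c3.png

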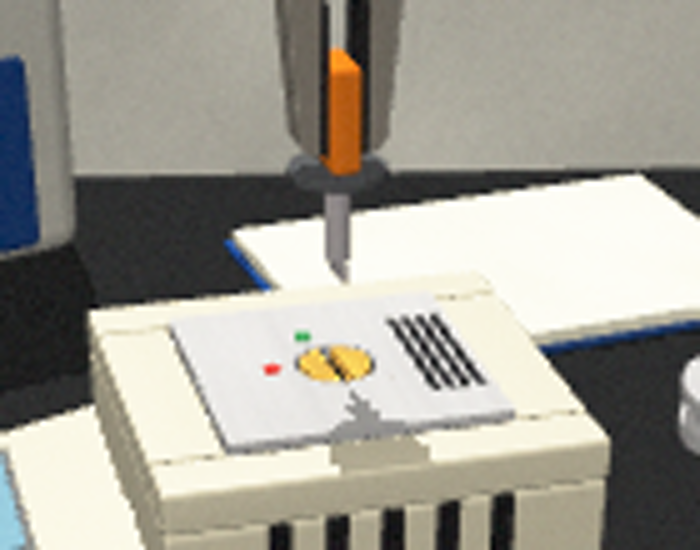

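The stud at (336,363) has turned and sits lower, and the key is clear above it and still upright. I take the key back to the stand.

Run:
```python
from h import *
import json
s=json.load(open('st.json'));cmd=np.array(s['cmd']);b=np.array(s['b'])
T=np.array([611.26,-184.06]);c=T.copy()
robot.movep([*c,225],rv(KY));robot.servo_line([*c,140],feed=120)
for _ in range(2):
    o,f=aver();c+=T-o['tcp_pos'][:2];robot.servo_line([*c,135],feed=40)
o,b=aver(4);z=135.;print(o['t'],o['tcp_pos'])
for z in np.r_[np.arange(130,79,-5.),np.arange(77,70,-.8)]:
    robot.servo_line([*c,z],feed=50);o,f=aver(2);d=f-b
    print(round(o['t'],2),round(z,2),o['tcp_pos'].round(2),d[:3].round(2))
    if d[2]>3.5 or np.hypot(*d[:2])>5: break
look('side','s4.png')
a=cv2.imread('pics/s4.png');cv2.imwrite('pics/c4.png',cv2.resize(a[200:320,230:390],(640,480),interpolation=cv2.INTER_CUBIC))
```

```text
34.1833 [ 611.32071956 -183.9817511   135.05719234]
34.47 130.0 [ 611.05 -183.98  129.63] [ 0.09 -0.74  0.58]
34.75 125.0 [ 611.11 -183.98  124.71] [-0.65 -0.18  0.23]
35.03 120.0 [ 611.13 -184.02  119.73] [-0.91 -0.84  0.62]
35.32 115.0 [ 611.13 -184.03  114.73] [-0.22 -0.78 -0.07]
35.6 110.0 [ 611.11 -183.96  109.72] [-0.31  0.18  0.09]
35.88 105.0 [ 611.14 -183.99  104.75] [-0.03 -0.46  0.21]
36.17 100.0 [ 611.1  -183.97   99.73] [-0.2   0.17 -0.05]
36.45 95.0 [ 611.12 -183.94   94.72] [-0.4  -0.2   0.26]
36.73 90.0 [ 611.12 -183.98   89.74] [ 0.1  -0.76  0.27]
37.02 85.0 [ 611.13 -184.     84.75] [-0.36 -0.54  0.25]
37.3 80.0 [ 611.13 -184.     79.74] [-0.61 -0.41 -0.45]
37.58 77.0 [ 611.21 -184.     76.89] [-0.48 -1.2   0.5 ]
37.87 76.2 [ 611.29 -183.98   76.24] [-0.1   0.18  0.54]
38.15 75.4 [ 611.25 -184.01   75.36] [-0.55 -0.13  0.43]
38.43 74.6 [ 611.23 -183.96   74.56] [-1.02 -0.04  0.07]
38.72 73.8 [ 611.26 -183.99   73.75] [-0.64 -0.14  0.46]
39.0 73.0 [ 611.44 -184.01   73.13] [-0.13 -0.34  1.34]
39.28 72.2 [ 611.43 -183.98   73.1 ] [-2.09 -0.22  6.83]
```

View pics/c4.png

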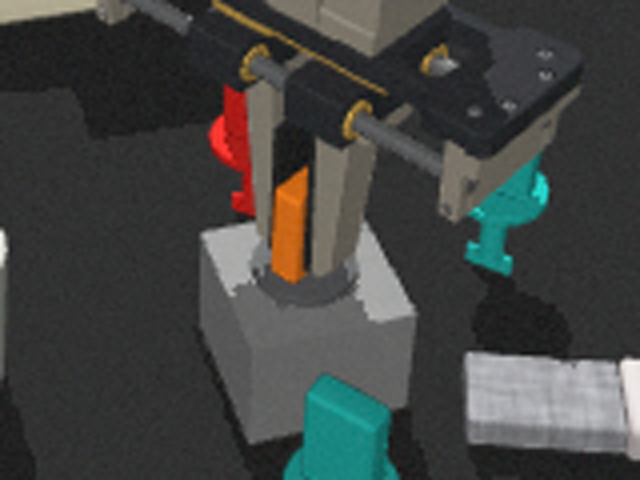

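The flange rests on the block at crop (305,285), at the same height as at the start, so the key is seated. I release and back off.

Run:
```python
from h import *
robot.servo_line([611.3,-184,73],feed=10)
grip(0.5,20);robot.hold(.2)
robot.servo_line([611.3,-184,130],feed=60);robot.servo_line([611.3,-184,240],feed=150)
robot.movep([420,-420,300],rv(KY));robot.hold(.3)
a=look('side','s5.png')
print(robot.observe()['t'],pin('key_grip','side'),pin('stud_slot','side'),pin('brush','side'))
```

```text
43.9333 [(0.91, array([607.1, -77.4,  73. ])), (0.88, array([ 611.5, -183.5,   91.6])), (0.77, array([ 614.8, -283. ,   72.1])), (0.75, array([ 703.5, -124.9,   67.4]))] [(0.63, array([ 611.1, -182.9,   91.9])), (0.61, array([590. , 190.2, 116. ]))] [(0.71, array([ 777.5, -231.2,   -1.2]))]
```

View pics/s5.png

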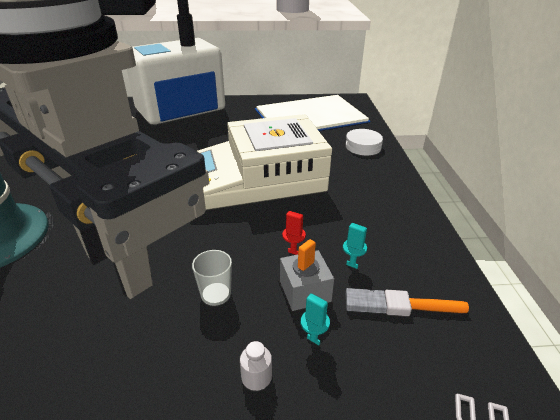

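The key stands upright in its stand at (306,256), the stud at (277,132) is still turned, and the beaker, weight and brush are at their original pixels.

```bash
python3 -c "
from h import *
print(robot.job_done())"
```

```text
the job is handed in; nothing more can be done
None
```

The job is handed in, though the judge returned no verdict: the stud was pressed to its firm stop at about 14 N, turned and sits in its catch, and the key is back upright in its stand with the beaker, weight and brush unmoved.

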